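Reseat the miscrossed cap of the fuel bottle

ROBOT

A 6-joint arm with a two-finger parallel gripper is mounted at the origin on the work surface. World frame = base frame: x ahead of the robot, y to its left, z up, the work surface at z = 0. Lengths are in mm, angles in rad, forces in N, time in s.
With the tool pointing down it reaches from about 350 to 875 mm from the base axis. Payload 4.2 kg.
Tool frame: the origin (TCP) lies at the very end of the fingers, on their centre line; the grasp point (between the pads) lies 19 mm behind it (arm.grasp_offset is the distance from the TCP to the grasp point, in mm); z points along the fingers, y is the direction in which the jaws open and shut (so a half turn about z gives the same grasp; the last joint's range is limited). The gripper opens to 85 mm and grips with 20 to 120 N. Pads are 22 mm wide; open, the fingers measure 114 mm over their backs; the gripper's body (76 mm by 85 mm) begins 54 mm behind the grasp point. The pads swing forward as they close: fully open they stand 13 mm farther back than shut.
Start: joints at [1.581, 0.385, 0.008, 0, -1.194, -0.259], TCP at [153.869, 605.742, 196.512] pointing down, gripper open.
Joint ranges: [-3.14, 3.14], [-1.21, 2.06], [-1.07, 1.41], [-3.16, 2.05], [-2.99, -0.16], [-3.1, 3.1]. Speed limits (rad/s): [2.79, 2.79, 3.14, 3.14, 3.14, 3.14].

INTERFACE

Orientations are given as a unit quaternion [x, y, z, w].
In Python, from bench import arm gives the robot as it stands.
- The arm moves only by the tool arm_command, never from a script. Its argument "commands" is one flat list of numbers, 4 for each row, row after row: the shift along the tool's x, y, z in m, then the turn about the tool's z in degrees. In form: [tx, ty, tz, roll, tx, ty, tz, roll, ...]. A call has exactly 5 rows; each row shifts and turns the pose as measured when the row begins, along the tool's axes as they then stand; what a row does not reach is not made up. A row lasts 1/10 s, in which the tool goes at most 50 mm and 8.59 degrees, less where a joint would pass 70% of its speed; a pose out of reach is approached as far as the arm can. A call with a gripper value outside its range is refused whole. "jaw" is the opening, from 0 (shut) to 1 (fully open), set as the call begins (left out, the last holds). The fingers move at their own pace and stop on an object; the grip force is fixed at half the most. Time passes only in rows, so rows that do not move let the fingers close, or fill a call up. It gives the time, the measured TCP pose, the force and the opening at its end, in the units of the state.
- arm.read_state(): the state, without advancing time (a new reading comes with each control period).
- arm.get_image(name): name is "side" or "top"; returns the picture (384x512x3 uint8, red, green, blue); there is no depth.
- arm.camera_info(name): a dict with "camera_matrix" (3x3 intrinsics, pixels), "k1" (the pictures are not rectified: a ray, as slopes to the right and down, at radius r is drawn at 1 + k1 r^2 times it, then the intrinsics apply), "world_from_camera" (4x4, takes a point from camera to world coordinates). Camera axes: x right, y down, z forward; pixel columns grow to the right and rows downward; lengths in mm; the calibration is good to about 2 mm. A picture is of the moment at which its call begins. camera_info takes no time and is no camera call.
- arm.job_done(): hands the job in, once; it reports no verdict.
Trained networks look in the newest picture that a camera, given by its name, has taken for a name from the list of things; names that differ only in an ending like _2 or _b are one class to them, and where a whole thing is asked for, a point or a joint stands for the part that bears it (a point fixed in the world has none). Each returns a list of dicts, best first, with "confidence" (0 to 1); they miss things now and then, are a little off and sometimes report something else, mostly with a low value. They report only what shows in the picture. A call takes as long as a camera call. They do not tell look-alikes from the thing itself.
- arm.regions_of(camera, target): "mask" (384x512 bool, what is visible of it).
- arm.place_of(camera, target): "centre" ([x, y, z] in mm, in the coordinates of the camera as it stood for that picture, good to about 4 mm: a listed point, or the origin of a listed thing).
The state is a dict: "clock": time; "joints": joint angles; "joint_vel": joint speeds; "joint_efforts": joint torques, N m; "position": TCP position; "ee_rot": TCP orientation; "contact_force": force on the tool from outside, world axes, zero at the start; "wrist_torque": the same for the moment, N m; "gripper_width": finger opening in mm.
Only numpy, scipy, OpenCV 4.12 (cv2) and the standard library are available. Lean on these libraries where they do the work, as an engineer would, in place of code of your own. Each camera call takes 0.05 s, during which the arm holds its last target.

TASK

The cap of the taller fuel bottle was put on wrong: its thread lugs ride on top of the bottle's thread. Without lifting it off, and without first forcing it forward, turn it back (anticlockwise seen from above) until it drops into the thread, then screw it forward (clockwise) fully home against its stop and let go. Leave the shorter bottle alone.

Things in the scene. Friction and masses are not known exactly. Their poses are not given: they have to be found in the camera images.
- tall_bottle: Taller fuel bottle, aluminium, 80 mm wide, fixed upright, foot ring 96 wide. Origin: centre of underside, z up. Mouth face at z 160 mm, bore 28. On it two thread lips (radius 18.5 to 28, underside z 168, top z 172) leave two 57 degree openings centred +63 and +243 degrees (anticlockwise from above) from its x axis. Lugs in an opening run clockwise under the lip to a stop: home, lugs along x axis.
- cap: Tall bottle's loose black cap, 120 g. Origin: on its axis at its lugs' underside, z up. Below, a 24 mm plug to z -16 sits in the bore, 2 mm play. Above, a 33 mm wide drum to z 20, then a grip tab along x: 40 long, 12 thick in y, z 20 to 50 mm; grip it across the thickness. At the start it rests on the lips, origin 172 mm over the bottle's, turned -9 to 14 degrees from the bottle's x axis.
- cap_lug (a point): Point on the cap's +x lug, 22 mm from the axis, 2 mm above the cap's origin. The two lugs are the ends of a bar along the cap's x axis, 50 mm long, 8 wide, 4 thick. Within 12 degrees of the openings' middles they drop 12 mm to the mouth face (by weight if the cap is free, else lower it). Nothing stops them turning past the openings on top of the lips.
- short_bottle: Shorter bottle of the same pattern, 80 mm wide, mouth face at z 100 mm, its cap (one piece with it) already home, cap top at z 150 mm, also fixed to the cart. Not to be touched. Origin: centre of its underside, z up.
Mind the look-alikes: they are no part of the job. There is more than one size of the cap; the one meant has the size given above.

How it is judged (in metres and radians):
On the way:
1. the cap has been turned back and has dropped into the openings of the thread (lugs below the lips, more than 40 degrees short of home) (z of cap in the frame of tall_bottle below 0.164 m and angle between the x axis of cap and the x axis of tall_bottle, either way round above 0.7 rad and horizontal distance between cap and tall_bottle below 0.008 m), for 0.1 s.
At the end, for the whole second after the job is handed in: The cap is down in the tall bottle's thread (within 3 mm of the mouth face), screwed forward to within 12 degrees of its stop, upright and at rest (z of cap in the frame of tall_bottle below 0.163 m and angle between the x axis of cap and the x axis of tall_bottle, either way round below 0.21 rad and horizontal distance between cap and tall_bottle below 0.008 m and angle between cap's own z axis and vertical below 0.17 rad and linear speed of cap below 0.02 m/s); the robot touches nothing.
It fails at once if the cap was lifted off the tall bottle (more than 13 mm above where it started) (z of cap in the frame of tall_bottle above 0.185 m).
It fails at once if the cap was forced forward instead of back (more than 33 degrees clockwise of home) (y of cap_lug in the frame of tall_bottle below -0.012 m).
It fails at once if the shorter bottle was touched (contact force between any of the fingers, the arm and short_bottle above 1 N).
It also fails if it takes over 35 s, if anything falls off the work surface, if the arm or the gripper's body presses on something with over 40 N, if the wrist force passes 120 N, or if a joint passes its speed limit or range.

## Working session

There is one attempt and no reset: what is moved stays moved. The work goes in short steps, Python scripts to look and compute and a tool call to move; the robot and the scene stay as the last step left them, time stands still between calls to the robot, and variables do not carry over. Pictures are saved under pics/ and viewed, and the job is handed in when it is done.

Besides the shell and the picture viewer there is one more tool, called after "Call:" by a JSON object that holds its "fn" and its "kwargs". arm_command: Moves the arm, as the interface text tells. Its arguments: {"type":"object","properties":{"commands":{"type":"array"},"jaw":{"type":"number"}},"required":["commands"]}

```bash
ls; mkdir -p pics; python3 - <<'E'
from bench import arm
import cv2, numpy as np
print(arm.read_state())
for n in ("side","top"):
    im=arm.get_image(n); cv2.imwrite(f"pics/{n}0.png",im[:,:,::-1])
    print(n,arm.camera_info(n))
    W=np.array(arm.camera_info(n)["world_from_camera"])
    for t in ("tall_bottle","cap","cap_lug","short_bottle"):
        for d in arm.place_of(n,t):
            print(n,t,round(d["confidence"],2),(W@np.r_[d["centre"],1])[:3].round(1))
E
```

```text
pics
{'clock': 0.0, 'joints': array([ 1.58064496e+00,  3.85573676e-01,  6.61068271e-03, -5.02812524e-04,
       -1.19403104e+00, -2.58566422e-01]), 'joint_vel': array([-7.95189533e-05, -6.17058252e-04, -1.61557433e-03,  2.28718181e-04,
        2.78682546e-04,  3.12623094e-04]), 'joint_efforts': array([ 2.73565211e-04, -3.92292523e+01,  1.88403028e+01,  4.18639183e+00,
       -4.61872376e-03, -2.00972615e-06]), 'position': array([153.69257198, 605.1089822 , 195.40486849]), 'ee_rot': array([ 9.92265258e-01, -1.24130560e-01, -8.45376182e-05,  1.12023693e-03]), 'contact_force': array([-0.36991072,  0.66975978, -0.17937935]), 'wrist_torque': array([-0.04363017,  0.04123682,  0.07740002]), 'gripper_width': 85.75426865718904}
side {'camera_matrix': array([[481.41179902,   0.        , 268.84102081],
       [  0.        , 481.41179902, 187.33822595],
       [  0.        ,   0.        ,   1.        ]]), 'k1': 0.023674850746503523, 'world_from_camera': array([[-8.76279012e-01, -3.26735557e-01,  3.54088928e-01,
         1.89734285e+02],
       [-4.81490531e-01,  5.67356126e-01, -6.68037345e-01,

[... 664 characters left out ...]
1.        ]]), 'k1': -0.1263670740850523, 'world_from_camera': array([[-2.40768952e-02, -9.97827361e-01,  6.13258513e-02,
         4.79586886e+02],
       [-9.99706215e-01,  2.38602291e-02, -4.26300367e-03,
         5.00245661e+01],
       [ 2.79049284e-03, -6.14104746e-02, -9.98108695e-01,
         1.21251651e+03],
       [ 0.00000000e+00,  0.00000000e+00,  0.00000000e+00,
         1.00000000e+00]])}
top tall_bottle 0.64 [574.1 208.1  -1.9]
top cap 0.78 [587.   81.8  21.4]
top cap 0.59 [577.5 204.6 173.5]
top cap 0.42 [621.7 319.2  19.1]
top cap_lug 0.75 [591.6 217.5 176.6]
top cap_lug 0.55 [581.9  48.8  23.8]
top cap_lug 0.54 [622.4 299.6  17.1]
top short_bottle 0.67 [ 578.4 -210.9   -1.2]
```

View pics/side0.png

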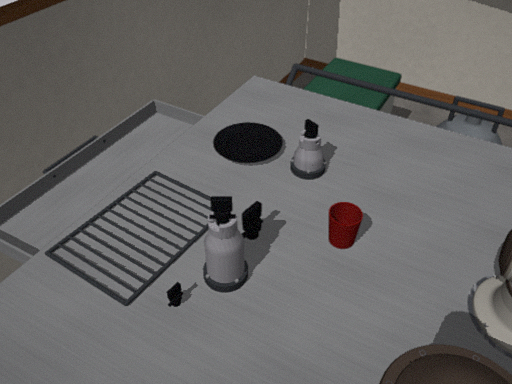

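View pics/top0.png

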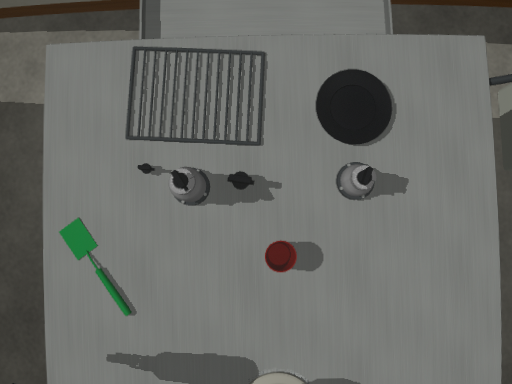

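```bash
cat > h.py <<'E'
import numpy as np, cv2
from bench import arm
def proj(n,P):
    c=arm.camera_info(n);W=np.linalg.inv(np.array(c["world_from_camera"]))
    P=np.atleast_2d(P);p=(W[:3,:3]@P.T).T+W[:3,3];s=p[:,:2]/p[:,2:]
    s=s*(1+c["k1"]*(s**2).sum(1,keepdims=True));K=np.array(c["camera_matrix"])
    return s*[K[0,0],K[1,1]]+K[:2,2]
def unproj(n,uv,z):
    c=arm.camera_info(n);W=np.array(c["world_from_camera"]);K=np.array(c["camera_matrix"])
    q=(np.array(uv,float)-K[:2,2])/[K[0,0],K[1,1]];s=q.copy()
    for _ in range(20): s=q/(1+c["k1"]*(s**2).sum())
    d=W[:3,:3]@np.r_[s,1];return W[:3,3]+d*(z-W[2,3])/d[2]
E
python3 - <<'E'
from h import *
for n in("side","top"):
    im=cv2.imread(f"pics/{n}0.png")
    u=proj(n,[[578,207,200]])[0]; print(u)
    x,y=(u-45).astype(int)
    x0,y0=max(x,0),max(y,0)
    print(x0,y0)
    cv2.imwrite(f"pics/{n}0c.png",cv2.resize(im[y0:y0+90,x0:x0+100],None,fx=6,fy=6,interpolation=cv2.INTER_CUBIC))
E
```

```text
[220.30928751 206.25919839]
175 161
[178.65097118 178.21221723]
133 133
```

View pics/side0c.png

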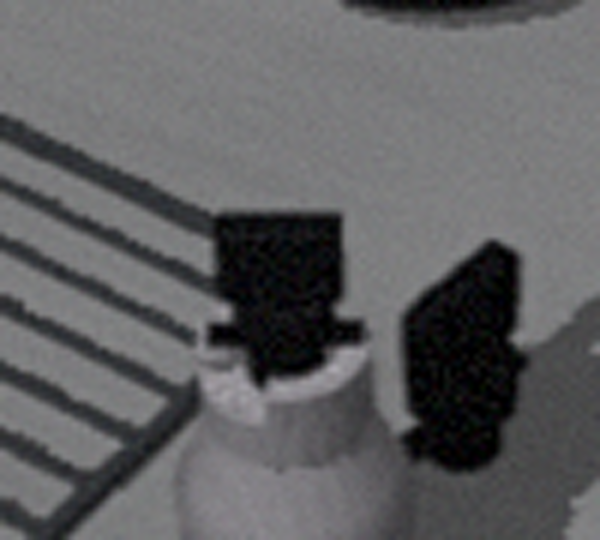

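View pics/top0c.png

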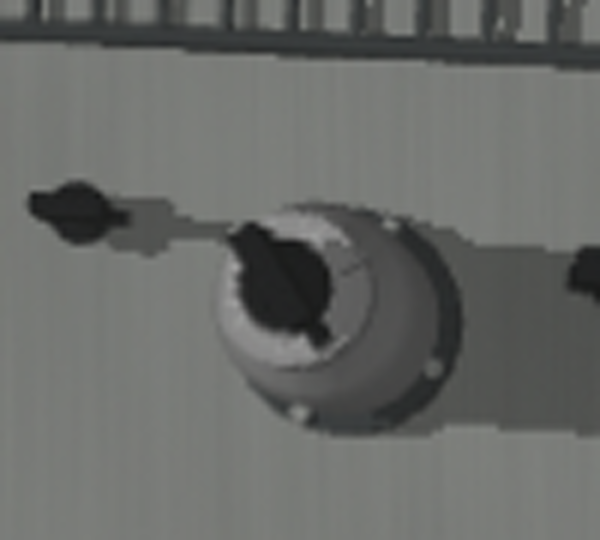

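```bash
cat > fit.py <<'E'
from h import *
from scipy.optimize import minimize
def circ(r,z,n=32):
    a=np.linspace(0,2*np.pi,n,endpoint=False);return np.c_[r*np.cos(a),r*np.sin(a),0*a+z]
def box(x,y,z0,z1): return np.array([[i*x,j*y,k] for i in(-1,1) for j in(-1,1) for k in(z0,z1)])
parts=[np.r_[circ(16.5,0),circ(16.5,20)],box(20,6,20,50),box(25,4,0,4)]
S=4
def sil(n,x,y,z,yaw,o,w=100,h=100):
    c,s=np.cos(yaw),np.sin(yaw);R=np.array([[c,-s,0],[s,c,0],[0,0,1]])
    m=np.zeros((h*S,w*S),np.uint8)
    for p in parts:
        u=(proj(n,p@R.T+[x,y,z])-o+.5)*S-.5
        cv2.fillConvexPoly(m,cv2.convexHull(np.round(u*16).astype(np.int32)),255,cv2.LINE_AA,4)
    return cv2.resize(m,(w,h),interpolation=cv2.INTER_AREA)/255.
def load(n,f,c=(578,207,200)):
    im=cv2.imread(f,0).astype(float);u=proj(n,[c])[0];o=np.maximum((u-50).astype(int),0)
    return im[o[1]:o[1]+100,o[0]:o[0]+100],o
def soft(g,lo=15,hi=75): return np.clip((hi-g)/(hi-lo),0,1)
E
python3 - <<'E'
from fit import *
import itertools
D={n:load(n,f"pics/{n}0.png") for n in("side","top")}
def cost(p,n):
    g,o=D[n]; m=sil(n,p[0],p[1],p[2],p[3],o)
    roi=cv2.dilate((m>0.05).astype(np.uint8),np.ones((7,7)))>0
    return ((m-soft(g))[roi]**2).sum()
for n in("side","top",):
  best=[]
  for yd in range(-90,90,5):
    r=minimize(lambda p:cost([p[0],p[1],172,np.radians(yd)],n),[578,207],method="Nelder-Mead",options=dict(initial_simplex=[[578,207],[583,207],[578,212]],xatol=.1,fatol=.05))
    best.append((round(r.fun,1),yd,r.x.round(1)))
  best.sort(key=lambda b:b[0]); print(n,best[:6])
E
```

```text
Traceback (most recent call last):
  File "fit.py", line 12, in sil
    u=(proj(n,p@R.T+[x,y,z])-o+.5)*S-.5
       ~~~~^^^^^^^^^^^^^^^^^
  File "h.py", line 4, in proj
    c=arm.camera_info(n);W=np.linalg.inv(np.array(c["world_from_camera"]))
ValueError: time passes only in moves, steps and waits
```

```bash
sed -i '2a _C={n:arm.camera_info(n) for n in("side","top")}' h.py; sed -i 's/c=arm.camera_info(n)/c=_C[n]/' h.py; cat > r.py <<'E'
from fit import *
import sys
k=sys.argv[1];Z=float(sys.argv[2]);lo,hi=map(float,sys.argv[3:5])
D={n:load(n,f"pics/{n}{k}.png") for n in("side","top")}
def cost(p,n):
    g,o=D[n]; m=sil(n,p[0],p[1],p[2],p[3],o)
    roi=cv2.dilate((m>0.05).astype(np.uint8),np.ones((7,7)))>0
    return ((m-soft(g))[roi]**2).sum()
if __name__=="__main__":
 for ns in(("side",),("top",),("side","top")):
  best=[]
  for yd in np.arange(lo,hi,4):
    r=minimize(lambda p:sum(cost([p[0],p[1],Z,np.radians(p[2])],n) for n in ns),[578,207,yd],method="Nelder-Mead",options=dict(initial_simplex=[[578,207,yd],[583,207,yd],[578,212,yd],[578,207,yd+6]],xatol=.1,fatol=.05))
    best.append((round(r.fun,1),r.x.round(1)))
  best.sort(key=lambda b:b[0]); print(ns,best[:4])
E
python3 r.py 0 172 -90 90
```

```text
('side',) [(np.float64(57.1), array([576. , 207.8,  33.8])), (np.float64(57.1), array([575.8, 207.6,  33.8])), (np.float64(57.2), array([576.5, 207.2,  35.9])), (np.float64(57.2), array([576. , 207.8,  34. ]))]
('top',) [(np.float64(46.8), array([ 575.4,  206. , -147.4])), (np.float64(46.8), array([ 575.4,  206.1, -147.3])), (np.float64(46.8), array([575.4, 206.1,  32.5])), (np.float64(46.8), array([575.4, 205.9,  32.5]))]
('side', 'top') [(np.float64(105.5), array([575.9, 206.9,  33.9])), (np.float64(105.6), array([ 575.9,  207. , -146.1])), (np.float64(105.6), array([575.9, 207. ,  33.9])), (np.float64(105.6), array([575.9, 206.9,  33.9]))]
```

On the tall bottle, the cap's tab is at side (221,205) and top (180,181). The two lookalikes are loose on the cart, at top (145,168), which is small, and top (240,181), which is large. The crops show only the first one resting on the bottle's lips, and the given cap size matches its outline. Both cameras agree on x 576, y 207, yaw about 33.7°.

Next I raise the tool and travel there.

Call:
{"fn": "arm_command", "kwargs": {"commands": [0, 0, -0.04, 0, 0, 0, -0.04, 0, 0.03, 0.017, 0, 0, 0.04, 0.022, 0, 0, 0.04, 0.022, 0, 0], "jaw": 1}}

```text
clock: 1.0
position: [244.5, 520.5, 278.0]
ee_rot: [0.993, -0.12, 0.0, 0.001]
contact_force: [0.2, 0.7, -0.1]
gripper_width: 85.5
```

Call:
{"fn": "arm_command", "kwargs": {"commands": [0.042, 0.023, 0, 0, 0.042, 0.023, 0, 0, 0.042, 0.023, 0, 0, 0.042, 0.023, 0, 0, 0.042, 0.023, 0, 0]}}

```text
clock: 1.5
position: [426.3, 352.3, 280.2]
ee_rot: [0.993, -0.118, 0.001, -0.001]
contact_force: [1.0, 0.2, 0.8]
gripper_width: 85.2
```

```bash
cat > st.py <<'E'
from bench import arm
import numpy as np, sys
from scipy.spatial.transform import Rotation as R
s=arm.read_state();M=R.from_quat(s["ee_rot"]).as_matrix()
print("t",s["clock"],"p",s["position"].round(1),"yaw",np.degrees(np.arctan2(M[1,0],M[0,0])).round(2),"z",M[:,2].round(4),"j",np.degrees(s["joints"]).round(1),"F",s["contact_force"].round(1),"T",s["wrist_torque"].round(2),"w",round(s["gripper_width"],1))
if len(sys.argv)>3:
    g=np.array([float(v) for v in sys.argv[1:4]]);print("tool delta",(M.T@(g-s["position"])).round(1))
E
python3 st.py 576 207 280
```

```text
t 1.5 p [426.3 352.3 280.2] yaw -13.58 z [ 0.0025  0.0015 -1.    ] j [ 56.4  12.1  -1.6   0.1 -76.1  20. ] F [1.  0.2 0.8] T [ 0.04 -0.04 -0.01] w 85.2
tool delta [179.6 106.1   0.4]
```

Call:
{"fn": "arm_command", "kwargs": {"commands": [0.036, 0.021, 0, 0, 0.036, 0.021, 0, 0, 0.036, 0.021, 0, 0, 0.036, 0.021, 0, 0, 0.036, 0.021, 0, 0]}}

```text
clock: 2.0
position: [582.4, 200.0, 281.8]
ee_rot: [0.993, -0.119, 0.002, -0.002]
contact_force: [0.0, 0.3, 0.2]
gripper_width: 85.4
```

Call:
{"fn": "arm_command", "kwargs": {"commands": [0, 0, 0, -8.5, 0, 0, 0, -8.5, 0, 0, 0, -8.5, 0, 0, 0, -8.5, 0, 0, 0, -8.5]}}

```text
clock: 2.5
position: [586.5, 193.6, 280.1]
ee_rot: [0.967, 0.254, 0.002, -0.001]
contact_force: [-0.3, 0.4, 0.5]
gripper_width: 85.5
```

```bash
python3 st.py 576 207 280
```

```text
t 2.5 p [586.5 193.6 280.1] yaw 29.39 z [ 0.0032  0.0019 -1.    ] j [ 33.3  18.8   7.4   0.  -78.5  86.1] F [-0.3  0.4  0.5] T [-0.01  0.01  0.01] w 85.5
tool delta [ -2.6 -16.8   0.1]
```

Call:
{"fn": "arm_command", "kwargs": {"commands": [-0.003, -0.0165, 0, 0, 0, 0, 0, -4.3, 0, 0, 0, 0, 0, 0, 0, 0, 0, 0, 0, 0]}}

```text
clock: 3.0
position: [574.0, 208.5, 280.1]
ee_rot: [0.958, 0.288, 0.002, -0.001]
contact_force: [-0.1, 0.3, 0.2]
gripper_width: 85.2
```

```bash
python3 st.py 576 207 280;python3 - <<'E'
from bench import arm
import cv2
for n in("side","top"): cv2.imwrite(f"pics/{n}1.png",arm.get_image(n)[:,:,::-1])
a=cv2.imread("pics/side1.png")[80:260,130:330];b=cv2.imread("pics/top1.png")[90:270,80:280]
cv2.imwrite("pics/c1.png",cv2.resize(cv2.hconcat([a,b]),None,fx=2,fy=2))
E
```

```text
t 3.0 p [574.  208.5 280.1] yaw 33.42 z [ 0.0029  0.0025 -1.    ] j [ 35.1  18.    6.4  -0.  -78.2  88.3] F [-0.1  0.3  0.2] T [-0.02 -0.02  0.02] w 85.2
tool delta [0.9 2.3 0.1]
```

View pics/c1.png

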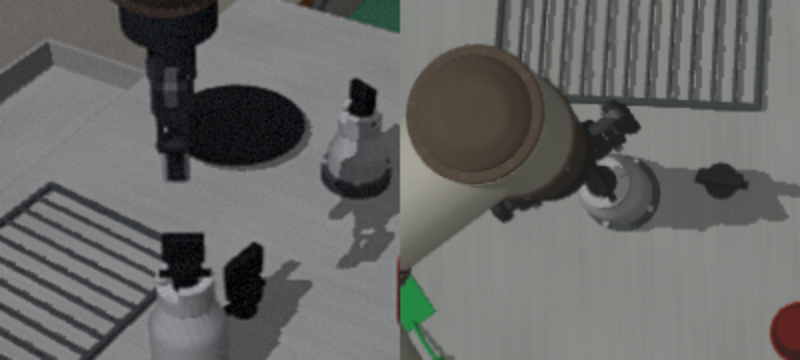

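Call:
{"fn": "arm_command", "kwargs": {"commands": [0.001, 0.002, 0.02, 0, 0, 0, 0.03, 0, 0, 0, 0.015, 0, 0, 0, 0.005, 0, 0, 0, 0, 0]}}

```text
clock: 3.6
position: [577.5, 207.5, 209.4]
ee_rot: [0.958, 0.286, 0.004, -0.001]
contact_force: [0.2, -0.1, -0.1]
gripper_width: 85.7
```

```bash
python3 st.py 576 207 197
```

```text
t 3.6 p [577.5 207.5 209.4] yaw 33.21 z [ 0.0063  0.0041 -1.    ] j [ 34.9  20.2  -0.4   0.  -68.9  88.3] F [ 0.2 -0.1 -0.1] T [-0.01  0.01  0.04] w 85.7
tool delta [-1.6 -0.4 12.4]
```

Call:
{"fn": "arm_command", "kwargs": {"commands": [-0.0015, 0, 0.007, 0, 0, 0, 0.004, 0, 0, 0, 0, 0, 0, 0, 0, 0, 0, 0, 0, 0]}}

```text
clock: 4.1
position: [577.8, 207.3, 200.7]
ee_rot: [0.958, 0.286, 0.006, -0.002]
contact_force: [-0.4, 0.2, 0.5]
gripper_width: 85.7
```

```bash
python3 st.py 576 207 197
```

```text
t 4.1 p [577.8 207.3 200.7] yaw 33.18 z [ 0.0114  0.0066 -0.9999] j [ 34.9  20.4  -1.5   0.1 -67.4  88.3] F [-0.4  0.2  0.5] T [ 0.    0.03 -0.01] w 85.7
tool delta [-1.8 -0.7  3.7]
```

Call:
{"fn": "arm_command", "kwargs": {"commands": [-0.0018, -0.0005, 0.0035, 0, 0, 0, 0, 0, 0, 0, 0, 0, 0, 0, 0, 0, 0, 0, 0, 0], "jaw": 0.4}}

```text
clock: 4.6
position: [576.2, 206.9, 197.7]
ee_rot: [0.958, 0.286, 0.007, -0.002]
contact_force: [0.5, -0.0, 0.2]
gripper_width: 34.5
```

```bash
python3 st.py 576 207 197; python3 - <<'E'
from bench import arm
import cv2
for n in("side",): cv2.imwrite(f"pics/{n}2.png",arm.get_image(n)[:,:,::-1])
a=cv2.imread("pics/side2.png")[130:260,150:300]
cv2.imwrite("pics/c2.png",cv2.resize(a,None,fx=4,fy=4))
E
```

```text
t 4.6 p [576.2 206.9 197.7] yaw 33.19 z [ 0.0126  0.0072 -0.9999] j [ 34.9  20.3  -2.1   0.1 -66.8  88.2] F [ 0.5 -0.   0.2] T [-0.05  0.03 -0.  ] w 34.5
tool delta [-0.1 -0.2  0.7]
```

View pics/c2.png

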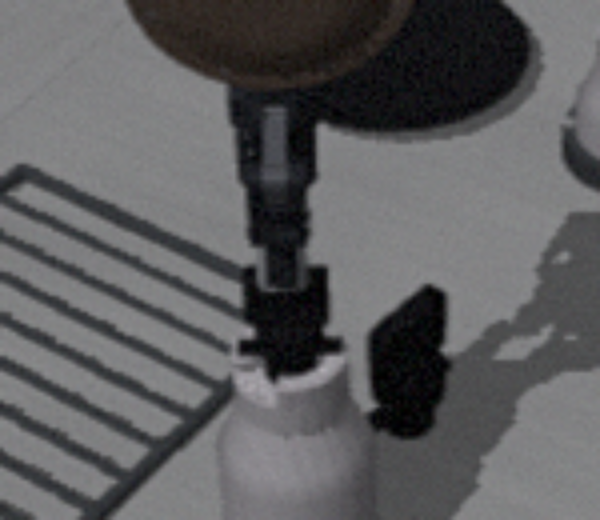

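The picture shows the near finger at crop (285,275), in line with the tab and slightly overlapping its top edge. Now I close the jaws.

Call:
{"fn": "arm_command", "kwargs": {"commands": [0, 0, 0, 0, 0, 0, 0, 0, 0, 0, 0, 0, 0, 0, 0, 0, 0, 0, 0, 0], "jaw": 0}}

```text
clock: 5.15
position: [576.3, 206.9, 197.7]
ee_rot: [0.958, 0.286, 0.007, -0.002]
contact_force: [-0.0, 0.6, 0.1]
gripper_width: 0.2
```

```bash
python3 st.py 576 207 197; python3 - <<'E'
from bench import arm
import cv2
for n in("side",): cv2.imwrite(f"pics/{n}3.png",arm.get_image(n)[:,:,::-1])
a=cv2.imread("pics/side3.png")[130:260,150:300]
cv2.imwrite("pics/c3.png",cv2.resize(a,None,fx=4,fy=4))
E
```

```text
t 5.15 p [576.3 206.9 197.7] yaw 33.18 z [ 0.0127  0.0073 -0.9999] j [ 34.9  20.3  -2.1   0.1 -66.8  88.2] F [-0.   0.6  0.1] T [0.   0.03 0.03] w 0.2
tool delta [-0.2 -0.2  0.7]
```

View pics/c3.png

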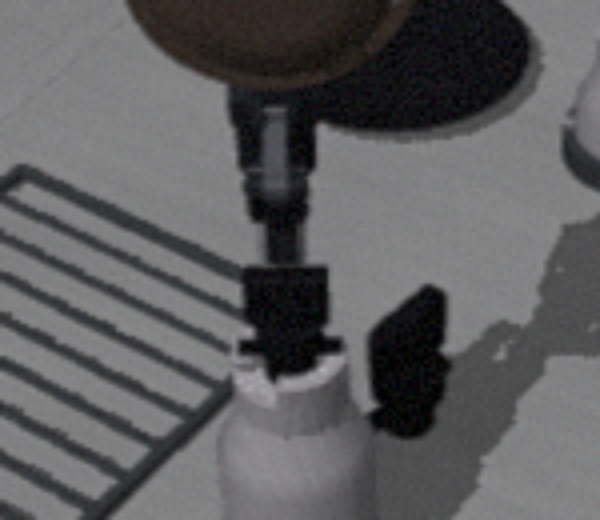

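```bash
python3 - <<'E'
from h import *
print("crop px of pts (x-150,y-130)*4:")
for P in([576.3,206.9,197.7],[576.3,206.9,216.7],[576,207,222],[576,207,192],[576,207,240],[576,207,172]): print(P,((proj("side",[P])[0]-[150,130])*4).round())
cv2.imwrite("pics/top3.png",arm.get_image("top")[:,:,::-1])
import cv2
E
python3 st.py; cp pics/side3.png pics/sideA.png; cp pics/top0.png pics/topA.png; sed -n 1,5p r.py >/dev/null
```

```text
crop px of pts (x-150,y-130)*4:
[576.3, 206.9, 197.7] [285. 310.]
[576.3, 206.9, 216.7] [283. 280.]
[576, 207, 222] [283. 272.]
[576, 207, 192] [286. 319.]
[576, 207, 240] [281. 242.]
[576, 207, 172] [288. 349.]
t 5.25 p [576.3 207.  197.7] yaw 33.19 z [ 0.0127  0.0073 -0.9999] j [ 34.9  20.3  -2.1   0.1 -66.8  88.2] F [-0.2 -1.1 -0.4] T [-0.04  0.02 -0.02] w -0.2
```

```bash
python3 - <<'E'
from h import *
ty=np.array([.55,-.835,0])
for lab,p,w in(("c1",[574,208.5,280.1],85),("c2",[576.2,206.9,197.7],34.5),("c3",[576.3,207,197.7],0)):
    for dz in(0,13,20,30,40):
        q=np.array(p)-ty*(w/2+4)+[0,0,dz]
        u=proj("side",[q])[0]
        print(lab,dz,u.round(1))
E
python3 - <<'E'
import cv2
a=cv2.imread("pics/side1.png")[120:220,180:270];b=cv2.imread("pics/side3.png")[120:220,180:270]
c=cv2.hconcat([a,b]);c=cv2.convertScaleAbs(c,alpha=2.2)
cv2.imwrite("pics/c4.png",cv2.resize(c,None,fx=4,fy=4,interpolation=cv2.INTER_CUBIC))
E
```

```text
c1 0 [219.6 191.8]
c1 13 [219.2 186. ]
c1 20 [219.  182.8]
c1 30 [218.7 178.1]
c1 40 [218.4 173.4]
c2 0 [221.3 215.3]
c2 13 [220.9 210.2]
c2 20 [220.7 207.4]
c2 30 [220.5 203.4]
c2 40 [220.2 199.3]
c3 0 [221.1 208.9]
c3 13 [220.8 203.8]
c3 20 [220.6 201.1]
c3 30 [220.4 197. ]
c3 40 [220.1 192.9]
```

View pics/c4.png

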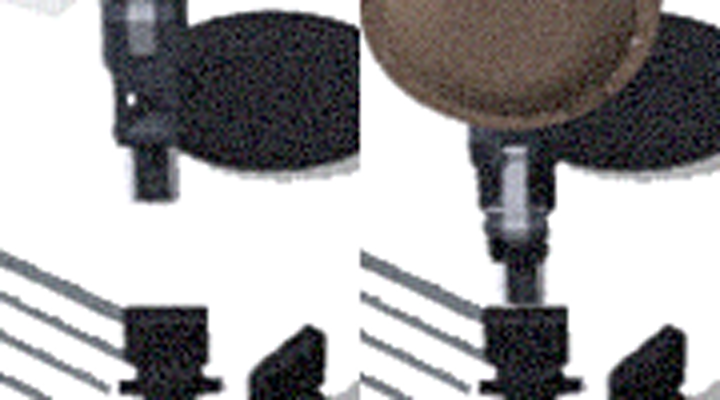

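```bash
python3 - <<'E'
from h import *
ty=np.array([.55,-.835,0])
for k in(50,-50,0):
  for dz in(0,13,45):
    print(k,dz,proj("top",[np.array([574,208.5,280.1+dz])+ty*k]).round(1))
a=cv2.imread("pics/top1.png")[110:230,90:240];b=cv2.imread("pics/top3.png")[110:230,90:240]
c=cv2.convertScaleAbs(cv2.hconcat([a,b]),alpha=2)
cv2.imwrite("pics/c5.png",cv2.resize(c,None,fx=2.6,fy=2.6,interpolation=cv2.INTER_CUBIC))
E
```

```text
50 0 [[192.5 162.1]]
50 13 [[191.6 161.2]]
50 45 [[189.4 159.1]]
-50 0 [[150.8 190.9]]
-50 13 [[149.4 190.4]]
-50 45 [[145.7 189.3]]
0 0 [[171.6 176.5]]
0 13 [[170.5 175.8]]
0 45 [[167.6 174.2]]
```

View pics/c5.png

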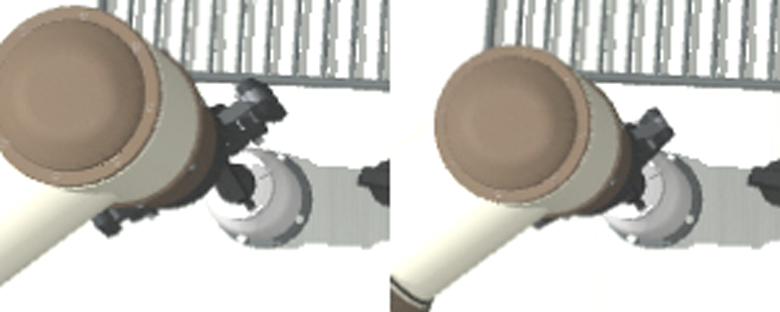

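The width reads 0.2 mm, so the jaws missed. The pictures show the real fingertips about 30 mm above the reported TCP: tip at side row 170 in pic 1, with 192 to 186 expected. In x and y they agree, so I'll trust the pictures and open, go 24 mm lower, then look.

Call:
{"fn": "arm_command", "kwargs": {"commands": [0, 0, 0, 0, 0, 0, 0, 0, 0, 0, 0, 0, 0, 0, 0, 0, 0, 0, 0, 0], "jaw": 0.45}}

```text
clock: 5.75
position: [576.3, 206.9, 197.7]
ee_rot: [0.958, 0.286, 0.007, -0.002]
contact_force: [-0.3, -0.4, 0.4]
gripper_width: 38.4
```

Call:
{"fn": "arm_command", "kwargs": {"commands": [0, 0, 0.007, 0, 0, 0, 0.006, 0, 0, 0, 0.006, 0, 0, 0, 0.004, 0, 0, 0, 0, 0]}}

```text
clock: 6.25
position: [576.1, 206.9, 171.8]
ee_rot: [0.958, 0.285, 0.006, -0.002]
contact_force: [-0.4, -1.1, 1.2]
gripper_width: 38.3
```

```bash
python3 st.py 576 207 174; python3 - <<'E'
from bench import arm
print(arm.grasp_offset)
import cv2
cv2.imwrite(f"pics/side5.png",arm.get_image("side")[:,:,::-1])
a=cv2.imread("pics/side5.png")[130:260,150:300]
cv2.imwrite("pics/c6.png",cv2.resize(cv2.convertScaleAbs(a,alpha=2.2),None,fx=4,fy=4))
E
```

```text
t 6.25 p [576.1 206.9 171.8] yaw 33.18 z [ 0.0112  0.0066 -0.9999] j [ 34.9  21.4  -4.2   0.1 -63.6  88.2] F [-0.4 -1.1  1.2] T [-0.03  0.01  0.02] w 38.3
tool delta [-0.  -0.1 -2.2]
18.700000000000003
```

View pics/c6.png

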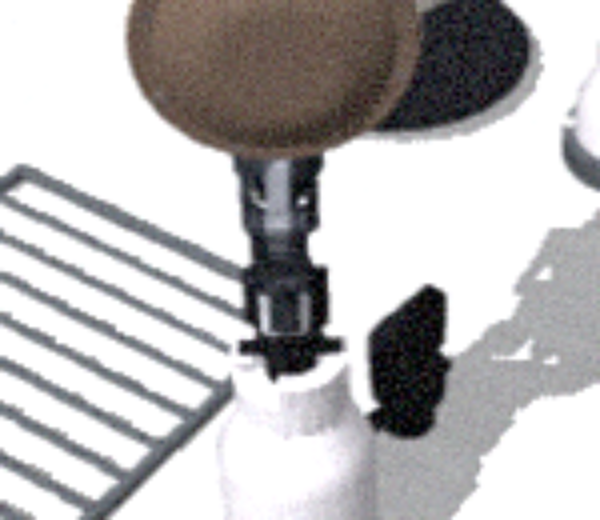

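The near fingertip now overlaps the tab, ending at crop (285,335), just above the drum. Closing.

Call:
{"fn": "arm_command", "kwargs": {"commands": [0, 0, -0.001, 0, 0, 0, 0, 0, 0, 0, 0, 0, 0, 0, 0, 0, 0, 0, 0, 0], "jaw": 0}}

```text
clock: 6.8
position: [576.6, 207.1, 173.7]
ee_rot: [0.958, 0.285, 0.007, -0.002]
contact_force: [-0.3, -0.9, -1.2]
gripper_width: 9.9
```

```bash
python3 st.py 576 207 174
```

```text
t 6.8 p [576.6 207.1 173.7] yaw 33.18 z [ 0.0125  0.0073 -0.9999] j [ 34.9  21.3  -4.1   0.1 -63.8  88.2] F [-0.3 -0.9 -1.2] T [-0.05 -0.04  0.  ] w 9.9
tool delta [-0.5 -0.2 -0.3]
```

Call:
{"fn": "arm_command", "kwargs": {"commands": [0, 0, 0.0005, -5, 0, 0, 0.0005, -8, 0, 0, 0.0005, -8, 0, 0, 0.0005, -8, 0, 0, 0.0005, -8]}}

```text
clock: 7.3
position: [577.4, 207.5, 173.0]
ee_rot: [0.811, 0.585, 0.009, 0.001]
contact_force: [0.8, 0.4, -1.5]
gripper_width: 10.5
```

```bash
python3 st.py 576 207 174; python3 - <<'E'
from bench import arm
import cv2
cv2.imwrite(f"pics/side6.png",arm.get_image("side")[:,:,::-1])
a=cv2.imread("pics/side6.png")[130:260,150:300]
cv2.imwrite("pics/c7.png",cv2.resize(cv2.convertScaleAbs(a,alpha=2.2),None,fx=4,fy=4))
E
```

```text
t 7.3 p [577.4 207.5 173. ] yaw 71.61 z [ 0.0154  0.0086 -0.9998] j [ 3.490e+01  2.130e+01 -4.200e+00  1.000e-01 -6.350e+01  1.266e+02] F [ 0.8  0.4 -1.5] T [ 0.    0.02 -0.02] w 10.5
tool delta [-0.9 -1.1 -1. ]
```

View pics/c7.png

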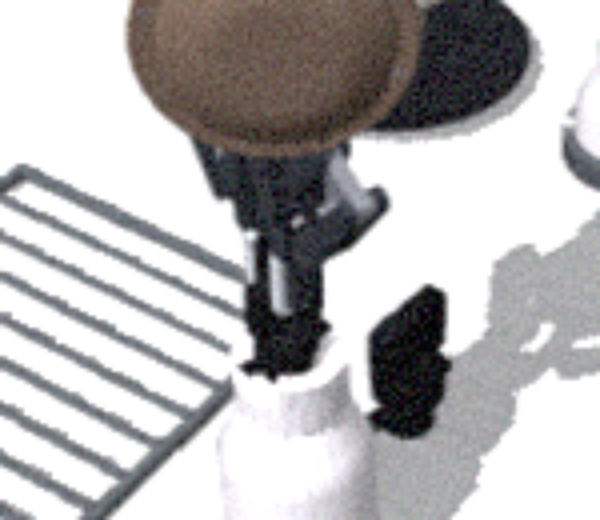

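Call:
{"fn": "arm_command", "kwargs": {"commands": [-0.0005, -0.0005, 0.001, -4, 0, 0, 0.001, -4, 0, 0, 0.001, 0, 0, 0, 0.001, 0, 0, 0, 0.001, 0]}}

```text
clock: 7.85
position: [575.8, 207.1, 166.6]
ee_rot: [0.769, 0.639, 0.008, 0.001]
contact_force: [0.2, 0.5, -1.0]
gripper_width: 10.2
```

```bash
python3 st.py 576 207 174
```

```text
t 7.85 p [575.8 207.1 166.6] yaw 79.41 z [ 0.0128  0.0081 -0.9999] j [ 34.9  21.5  -4.8   0.  -62.8 134.5] F [ 0.2  0.5 -1. ] T [-0.03  0.05 -0.03] w 10.2
tool delta [ 0.   0.2 -7.4]
```

Call:
{"fn": "arm_command", "kwargs": {"commands": [0, 0, 0.002, 0, 0, 0, 0.001, 0, 0, 0, 0.001, 0, 0, 0, 0.001, 0, 0, 0, 0, 0]}}

```text
clock: 8.35
position: [576.0, 207.1, 161.8]
ee_rot: [0.77, 0.638, 0.008, 0.001]
contact_force: [0.1, -0.1, -1.4]
gripper_width: 10.2
```

```bash
python3 st.py 576 207 174; python3 - <<'E'
from bench import arm
import cv2
cv2.imwrite(f"pics/side7.png",arm.get_image("side")[:,:,::-1])
a=cv2.imread("pics/side7.png")[130:260,150:300]
cv2.imwrite("pics/c8.png",cv2.resize(cv2.convertScaleAbs(a,alpha=2.2),None,fx=4,fy=4))
E
```

```text
t 8.35 p [576.  207.1 161.8] yaw 79.27 z [ 0.0132  0.0079 -0.9999] j [ 3.490e+01  2.180e+01 -5.200e+00  1.000e-01 -6.220e+01  1.343e+02] F [ 0.1 -0.1 -1.4] T [ 0.01  0.04 -0.05] w 10.2
tool delta [  0.1   0.2 -12.2]
```

View pics/c8.png

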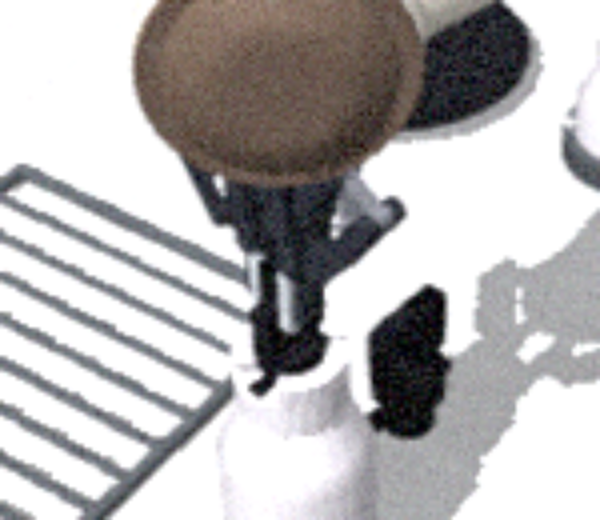

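The lug is down in the opening at crop (262,385). I'll lower it onto the mouth face until contact.

Call:
{"fn": "arm_command", "kwargs": {"commands": [0, 0, 0.001, 0, 0, 0, 0.001, 0, 0, 0, 0.0005, 0, 0, 0, 0, 0, 0, 0, 0, 0]}}

```text
clock: 8.9
position: [576.3, 207.0, 161.6]
ee_rot: [0.77, 0.638, 0.009, 0.002]
contact_force: [-0.4, -0.2, 2.6]
gripper_width: 10.5
```

```bash
python3 st.py 576 207 174
```

```text
t 8.9 p [576.3 207.  161.6] yaw 79.29 z [ 0.0153  0.0083 -0.9998] j [ 3.490e+01  2.170e+01 -5.300e+00  1.000e-01 -6.200e+01  1.343e+02] F [-0.4 -0.2  2.6] T [-0.03  0.43  0.  ] w 10.5
tool delta [  0.1  -0.1 -12.4]
```

Call:
{"fn": "arm_command", "kwargs": {"commands": [0, 0, 0, 5, 0, 0, 0, 7, 0, 0, 0, 7, 0, 0, 0, 7, 0, 0, 0, 7]}}

```text
clock: 9.4
position: [578.5, 207.4, 161.7]
ee_rot: [0.924, 0.383, 0.011, -0.0]
contact_force: [-0.5, -0.6, 1.6]
gripper_width: 10.5
```

```bash
python3 st.py 576 207 161.6
```

```text
t 9.4 p [578.5 207.4 161.7] yaw 45.07 z [ 0.0197  0.009  -0.9998] j [ 34.9  21.8  -5.2   0.3 -61.8 100. ] F [-0.5 -0.6  1.6] T [-0.23  0.19  0.03] w 10.5
tool delta [-2.  -1.5  0. ]
```

Call:
{"fn": "arm_command", "kwargs": {"commands": [-0.001, -0.001, 0, 4, -0.001, -0.001, 0, 4, 0, 0, 0, 4, 0, 0, 0, 3, 0, 0, 0, 0]}}

```text
clock: 9.9
position: [578.7, 206.4, 161.8]
ee_rot: [0.967, 0.254, 0.013, -0.0]
contact_force: [-2.4, 0.5, 3.0]
gripper_width: 10.3
```

```bash
python3 st.py 576 207 161.6
```

```text
t 9.9 p [578.7 206.4 161.8] yaw 29.39 z [ 0.025   0.0069 -0.9997] j [ 35.   21.7  -5.5   0.6 -61.4  84.1] F [-2.4  0.5  3. ] T [ 0.    0.58 -0.  ] w 10.3
tool delta [-2.1 -1.9  0.1]
```

Call:
{"fn": "arm_command", "kwargs": {"commands": [0, 0, 0, 3, 0, 0, 0, 3, 0, 0, 0, 0, 0, 0, 0, 0, 0, 0, 0, 0]}}

```text
clock: 10.4
position: [579.0, 206.3, 161.7]
ee_rot: [0.979, 0.204, 0.013, -0.001]
contact_force: [-0.8, -0.9, 2.5]
gripper_width: 10.5
```

```bash
python3 st.py 576 207 161.6
```

```text
t 10.4 p [579.  206.3 161.7] yaw 23.57 z [ 0.025   0.0065 -0.9997] j [ 35.   21.7  -5.5   0.6 -61.4  78.3] F [-0.8 -0.9  2.5] T [-0.19  0.36 -0.  ] w 10.5
tool delta [-2.4 -1.9  0.1]
```

Call:
{"fn": "arm_command", "kwargs": {"commands": [0, 0, 0, 3, 0, 0, 0, 3, 0, 0, 0, 2, 0, 0, 0, 0, 0, 0, 0, 0]}}

```text
clock: 10.9
position: [579.2, 207.0, 161.8]
ee_rot: [0.99, 0.137, 0.013, -0.002]
contact_force: [-1.0, -1.7, 2.5]
gripper_width: 10.6
```

```bash
python3 st.py 576 207 161.6; python3 - <<'E'
from bench import arm
import cv2
cv2.imwrite(f"pics/side8.png",arm.get_image("side")[:,:,::-1])
a=cv2.imread("pics/side8.png")[130:260,150:300]
cv2.imwrite("pics/c9.png",cv2.resize(cv2.convertScaleAbs(a,alpha=2.2),None,fx=4,fy=4))
E
```

```text
t 10.9 p [579.2 207.  161.8] yaw 15.77 z [ 0.026   0.0069 -0.9996] j [ 35.   21.7  -5.5   0.6 -61.4  70.5] F [-1.  -1.7  2.5] T [-0.21  0.36  0.35] w 10.6
tool delta [-3.1 -0.9  0.1]
```

View pics/c9.png

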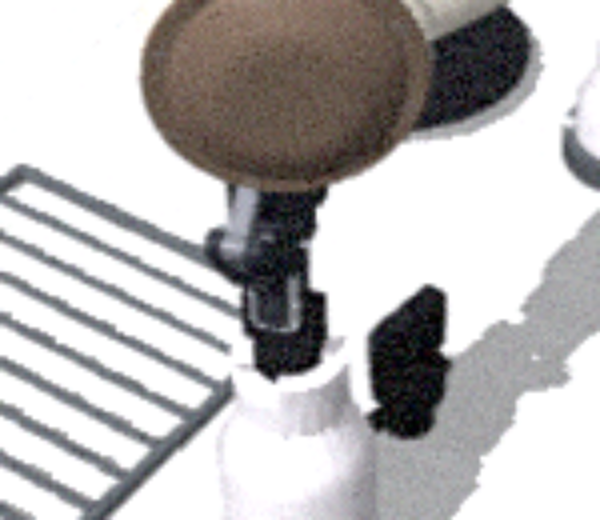

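Torque about z has appeared (0.35 N·m), and the lug is out of sight under the lip. I'll push slightly further to confirm it is against the stop.

Call:
{"fn": "arm_command", "kwargs": {"commands": [0, 0, 0, 2, 0, 0, 0, 2, 0, 0, 0, 1, 0, 0, 0, 0, 0, 0, 0, 0]}}

```text
clock: 11.45
position: [579.4, 206.9, 161.7]
ee_rot: [0.995, 0.1, 0.014, -0.001]
contact_force: [-0.5, -0.6, 2.2]
gripper_width: 10.5
```

```bash
python3 st.py 576 207 161.6
```

```text
t 11.45 p [579.4 206.9 161.7] yaw 11.48 z [ 0.0268  0.0044 -0.9996] j [ 35.1  21.7  -5.6   0.8 -61.3  66. ] F [-0.5 -0.6  2.2] T [-0.27  0.36  1.04] w 10.5
tool delta [-3.3 -0.8  0.1]
```

Torque is now 1.04 N·m about z with clean contact, so the cap is home. Releasing.

Call:
{"fn": "arm_command", "kwargs": {"commands": [0, 0, 0, 0, 0, 0, 0, 0, 0, 0, 0, 0, 0, 0, 0, 0, 0, 0, 0, 0], "jaw": 0.6}}

```text
clock: 11.95
position: [579.6, 207.5, 160.3]
ee_rot: [0.995, 0.095, 0.013, -0.003]
contact_force: [-0.4, 0.9, -0.1]
gripper_width: 51.2
```

Call:
{"fn": "arm_command", "kwargs": {"commands": [0, 0, -0.01, 0, 0, 0, -0.02, 0, 0, 0, -0.04, 0, 0, 0, -0.04, 0, 0, 0, 0, 0]}}

```text
clock: 12.45
position: [576.8, 206.0, 276.0]
ee_rot: [0.995, 0.094, 0.013, -0.002]
contact_force: [0.2, 0.2, 0.6]
gripper_width: 51.3
```

Call:
{"fn": "arm_command", "kwargs": {"commands": [-0.04, 0, -0.03, 0, -0.05, 0, 0, 0, -0.05, 0, 0, 0, -0.05, 0, 0, 0, 0, 0, 0, 0]}}

```text
clock: 12.95
position: [388.4, 169.8, 298.9]
ee_rot: [0.996, 0.093, 0.013, -0.003]
contact_force: [0.8, -0.1, -0.6]
gripper_width: 51.3
```

```bash
python3 st.py 576 207 161.6; python3 - <<'E'
from bench import arm
import cv2
for n in("side","top"): cv2.imwrite(f"pics/{n}9.png",arm.get_image(n)[:,:,::-1])
a=cv2.imread("pics/side9.png")[150:270,170:270];b=cv2.imread("pics/top9.png")[120:240,120:240]
cv2.imwrite("pics/c10.png",cv2.resize(cv2.convertScaleAbs(cv2.hconcat([a,b]),alpha=1.7),None,fx=3.5,fy=3.5,interpolation=cv2.INTER_CUBIC))
E
python3 r.py 9 160 -40 60
```

```text
t 12.95 p [388.4 169.8 298.9] yaw 10.64 z [ 0.0251  0.0075 -0.9997] j [ 46.4  -2.8 -15.9   0.8 -75.6  54.1] F [ 0.8 -0.1 -0.6] T [ 0.03  0.   -0.02] w 51.3
tool delta [187.6  -1.6 142.3]
('side',) [(np.float64(105.0), array([582. , 201.5,  -9.4])), (np.float64(105.0), array([582. , 201.5,  -9. ])), (np.float64(105.0), array([582. , 201.5,  -9.7])), (np.float64(105.0), array([582. , 201.6,  -8.8]))]
('top',) [(np.float64(64.5), array([577. , 206.3,  23.6])), (np.float64(64.6), array([577. , 206.3,  24.2])), (np.float64(64.6), array([576.9, 206.2,  24.7])), (np.float64(64.6), array([576.9, 206.2,  24.2]))]
('side', 'top') [(np.float64(196.4), array([578.8, 206.5,   1.9])), (np.float64(196.4), array([578.8, 206.4,   2.3])), (np.float64(196.4), array([578.8, 206.5,   1.7])), (np.float64(196.4), array([578.8, 206.4,   2.1]))]
```

View pics/c10.png

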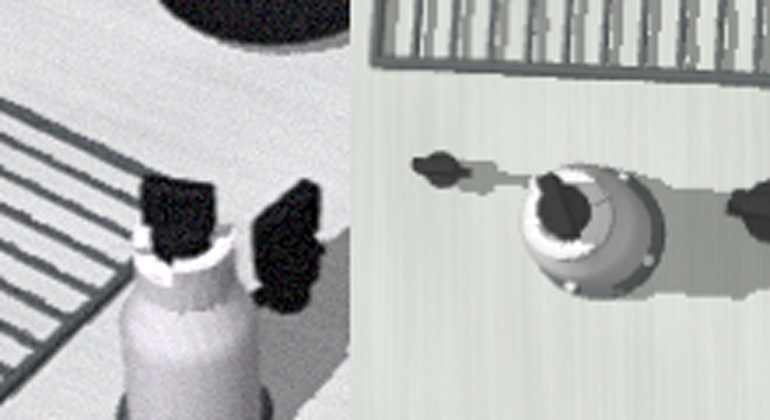

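```bash
cat > r2.py <<'E'
import sys
import fit
from fit import *
fit.parts[:]=[fit.box(20,6,20,50)]
drum=np.r_[circ(16.5,12),circ(16.5,20)]
def run(k,Z,ns,lo,hi):
    D={n:load(n,f"pics/{n}{k}.png") for n in ns}
    def cost(p,n):
        g,o=D[n]; fit.parts[:]=[box(20,6,20,50)]; m=sil(n,p[0],p[1],Z,np.radians(p[2]),o)
        fit.parts[:]=[box(25,4,0,4),circ(16.5,20),circ(16.5,-0)]; fit.parts[1:]=[np.r_[circ(16.5,0),circ(16.5,20)]]
        ex=sil(n,p[0],p[1],Z,np.radians(p[2]),o)>0
        ex=cv2.dilate(ex.astype(np.uint8),np.ones((3,3)))>0
        roi=(cv2.dilate((m>.05).astype(np.uint8),np.ones((7,7)))>0)&~(ex&(m<.95))
        return ((m-soft(g))[roi]**2).sum()
    b=[]
    for yd in np.arange(lo,hi,4):
        r=minimize(lambda p:sum(cost(p,n) for n in ns)+((p[0]-577)**2+(p[1]-207)**2)/8,[577,207,yd],method="Nelder-Mead",options=dict(initial_simplex=[[577,207,yd],[580,207,yd],[577,210,yd],[577,207,yd+6]],xatol=.1,fatol=.05))
        b.append((round(r.fun,1),r.x.round(1)))
    b.sort(key=lambda t:t[0]);print(k,ns,b[:3])
run("0",172,("side",),10,60);run("0",172,("top",),10,60)
for Z in(160,162,172):
    print(Z);run("9",Z,("side",),-40,60);run("9",Z,("top",),-40,60)
E
python3 r2.py
python3 - <<'E'
import cv2
a=cv2.imread("pics/side0.png")[185:245,195:255];b=cv2.imread("pics/side9.png")[185:245,195:255]
cv2.imwrite("pics/c11.png",cv2.resize(cv2.convertScaleAbs(cv2.hconcat([a,b]),alpha=3),None,fx=6.5,fy=6.5,interpolation=cv2.INTER_CUBIC))
E
```

```text
0 ('side',) [(np.float64(20.1), array([574.7, 208.6,  33.8])), (np.float64(20.1), array([574.7, 208.6,  33.7])), (np.float64(20.1), array([574.7, 208.6,  33.8]))]
0 ('top',) [(np.float64(12.3), array([577.1, 204.4,  43.7])), (np.float64(12.3), array([577.1, 204.4,  43.8])), (np.float64(12.5), array([576.7, 204.7,  41.3]))]
160
9 ('side',) [(np.float64(22.9), array([577.6, 208.2,   1.8])), (np.float64(23.0), array([577.6, 208.4,   1.6])), (np.float64(23.0), array([577.6, 208.4,   2. ]))]
9 ('top',) [(np.float64(18.4), array([577.7, 205.1,  25.7])), (np.float64(18.4), array([576.9, 204.6,  24.6])), (np.float64(18.5), array([576.9, 204.6,  24.5]))]
162
9 ('side',) [(np.float64(24.9), array([576.5, 209.7,   0.9])), (np.float64(25.0), array([5.765e+02, 2.099e+02, 5.000e-01])), (np.float64(25.1), array([5.765e+02, 2.099e+02, 4.000e-01]))]
9 ('top',) [(np.float64(18.7), array([577.5, 204.8,  25.6])), (np.float64(18.8), array([577.7, 204.7,  26.7])), (np.float64(18.9), array([576.8, 204.4,  24.6]))]
172
9 ('side',) [(np.float64(49.1), array([571. , 217.2,  -3.1])), (np.float64(49.1), array([571. , 217.2,  -3.1])), (np.float64(49.2), array([571. , 217.3,  -3. ]))]
9 ('top',) [(np.float64(21.3), array([576.1, 204.4,  22.3])), (np.float64(21.6), array([576.8, 202.6,  28.3])), (np.float64(21.8), array([576.1, 203.2,  25. ]))]
```

View pics/c11.png

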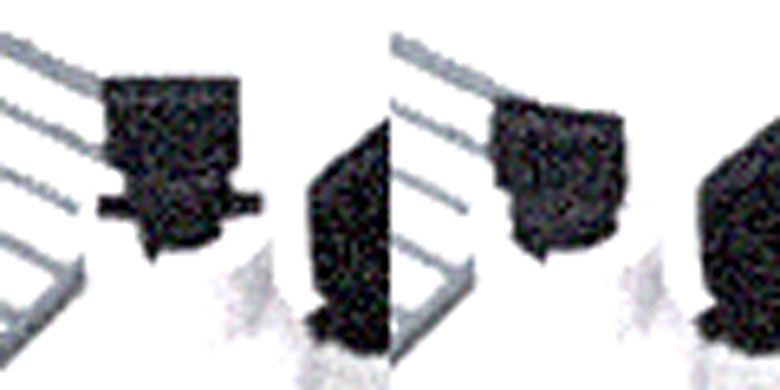

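```bash
python3 - <<'E'
from h import *
for a,b,z in(((211,197),(231.6,197),222),((211.2,200.1),(231,203.2),210)):
    A=unproj("side",a,z);B=unproj("side",b,z);d=A-B;print(A.round(1),B.round(1),np.hypot(*d[:2]).round(1),np.degrees(np.arctan2(d[1],d[0])).round(1)%180)
# overlays of tab+lug for candidate yaws and lips for bottle yaw
def ring(b,side,z):
    pts=[]
    c0=63+180*side+28.5; a=np.radians(b+np.linspace(c0,c0+123,40))
    o=np.c_[28*np.cos(a),28*np.sin(a)];i=np.c_[18.5*np.cos(a),18.5*np.sin(a)][::-1]
    return np.c_[np.r_[o,i],np.full(80,z)]
ims=[]
F=6
for k,zt,yaws in(("0",172,(33.7,)),("9",160,(4,11,18))):
  for yaw in yaws:
    im=cv2.imread(f"pics/side{k}.png")[185:245,195:260];im=cv2.resize(cv2.convertScaleAbs(im,alpha=1.6),None,fx=F,fy=F,interpolation=cv2.INTER_CUBIC)
    T=lambda P:(((proj("side",P)-[195,185]+.5)*F)).astype(np.int32)
    c=np.array([576.5,207,0])
    y=np.radians(yaw);R=np.array([[np.cos(y),-np.sin(y),0],[np.sin(y),np.cos(y),0],[0,0,1]])
    for z in(20,50):
        q=np.array([[20,6,z],[-20,6,z],[-20,-6,z],[20,-6,z]])@R.T+c+[0,0,zt]
        cv2.polylines(im,[T(q)],True,(0,0,255),1)
    q=np.array([[25,4,4],[-25,4,4],[-25,-4,4],[25,-4,4]])@R.T+c+[0,0,zt]; cv2.polylines(im,[T(q)],True,(255,0,0),1)
    for s in(0,1): cv2.polylines(im,[T(ring(19.,s,172)+c)],True,(0,200,0),1)
    ims.append(im)
cv2.imwrite("pics/c12.png",cv2.vconcat([cv2.hconcat(ims[:2]),cv2.hconcat(ims[2:])]))
E
```

```text
[592.8 213.7 222. ] [559.9 194.8 222. ] 38.0 29.9
[595.7 210.  210. ] [559.1 198.9 210. ] 38.3 17.0
```

View pics/c12.png

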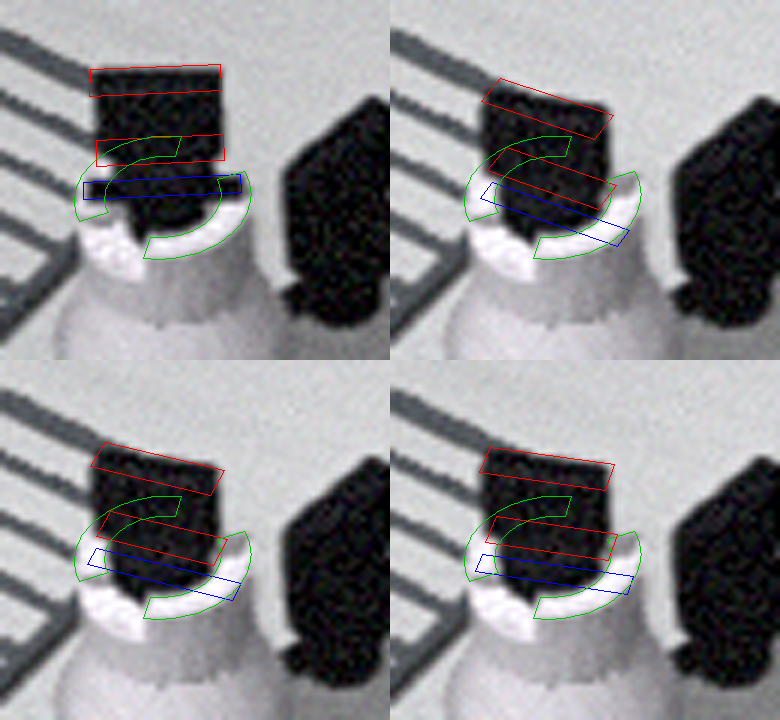

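```bash
python3 - <<'E'
from bench import arm
print(arm.job_done())
E
```

```text
the job is handed in; nothing more can be done
None
```

I turned the tall bottle's cap back about 46°, and it dropped 12 mm into the thread openings. I then screwed it forward about 60° to the stop, let go and moved the arm clear. I handed the job in at about 13 s; it gives no verdict.

**Checks that agree:**
- **Dropped in:** the side picture showed a lug down in the opening. The tool then met the mouth face 12 mm lower, at about 2.6 N.
- **At the stop:** the cap turned freely to about 20° tool yaw, then the torque rose to 1.0 N·m.
- **After release:** the side view shows the lugs out of sight under the lips. The tab's top edge lies at roughly 17–20°, matching a bottle yaw of about 19°. The side picture fits the cap at 160 mm height much better than at 172 mm.
- **Shorter bottle:** I never went near it.

**Checks that failed or disagreed:**
- **First grasp:** it closed on nothing because the real fingertips sit about 30 mm above the reported TCP. I corrected from the pictures and gripped on the second try.
- **Grip width:** it read about 10 mm on the 12 mm tab.
- **Final angle:** the automatic outline fits disagreed, with the side view at about 2° and the top view at about 25°. I relied on the edge measurement, the overlay and the torque instead.

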